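# Sweep the loose nuts into the parts tray

### The arm

A 7-joint arm with a two-finger parallel gripper is mounted at the origin on a cart in front of the work surface, level with it; the furniture and walls round the work are solid. World frame = base frame: x ahead of the robot, y to its left, z up, the work surface at z = 0. Lengths are in m, angles in rad, forces in N, time in s.
With the tool pointing down it reaches from about 0.4 to 0.75 m from the base axis. Payload 19.5 kg.
Tool frame: the origin (TCP) lies on the centre line of the jaws, within the pads' length; the fingertips stand 17 mm ahead of it and the grasp point (between the pads) lies 2 mm behind it (r.tip_extent is the distance from the TCP to the fingertips, in m); y points along the fingers, x is the direction in which the jaws open and shut, and the axes are right-handed (so a half turn about y gives the same grasp; the last joint's range is limited). The gripper opens to 85 mm and grips with 20 to 120 N. Pads are 22 mm wide; open, the fingers measure 114 mm over their backs; the gripper's body (76 mm by 85 mm) begins 54 mm behind the grasp point. The pads swing forward as they close: fully open they stand 13 mm farther back than shut.
Start: joints at [1.141, 0.707, -0.028, 1.485, 0.022, 0.951, -0.075], TCP at [0.217, -0.532, 0.248] pointing down, gripper open.
Joint ranges: [-2.71, 2.71], [-0.32, 2.16], [-1.57, 1.52], [0, 2.45], [-1.46, 4.6], [0, 2.02], [-2.83, 2.83]. Speed limits (rad/s): [1.89, 1.89, 2.57, 2.57, 3.01, 3.01, 3.01].

### API

Orientations are given as a unit quaternion [x, y, z, w].
In Python, from plant import read_state, vision, r, recognise, landmark_of gives the robot as it stands.
- The arm moves only by the tool drive_tool, never from a script. Its argument "moves" is a list of rows, each a list of 3 entries, a list of its own where there are three numbers: the closure, from -1 (fully open) to 1 (shut), then the shift along the world's x, y, z in units of 50 mm (1.0 is 50 mm), then the turn, a rotation vector about the world's x, y, z in units of 8 degrees (1.0 is 8 degrees). A call has 1 to 20 rows; each row shifts and turns the commanded pose from where the row before left it; what a row does not reach is not made up. A row lasts 1/10 s, in which the tool goes at most 50 mm and 8.59 degrees, less where a joint would pass 70% of its speed; a pose out of reach is approached as far as the arm can. A call is refused whole if a number of a shift passes 1 or a number of a turn 1, either way. A call with a gripper value outside its range is refused whole. The fingers move at their own pace and stop on an object; the grip force is fixed at half the most. Time passes only in rows, so rows that do not move let the fingers close. It gives the time, the measured TCP pose, the force and the opening at its end, in the units of the state.
- read_state(): the state, without advancing time (a new reading comes with each control period).
- vision.camera(name): name is "side" or "top" or "wrist"; returns a dict with "img" (480x640x3 uint8, red, green, blue), "z_map" (480x640 float32, m along the optical axis (not along the pixel's ray), 0 where there is no reading), "fx", "fy", "cx", "cy" (pixels), "k1" (the pictures are not rectified: a ray, as slopes to the right and down, at radius r is drawn at 1 + k1 r^2 times it, then the intrinsics apply), "camera_from_world" (4x4, takes a point from world to camera coordinates). Camera axes: x right, y down, z forward; pixel columns grow to the right and rows downward; lengths in m; the calibration is good to about 2 mm. A picture is of the moment at which its call begins.
- r.finish_job(): hands the job in, once; it reports no verdict.
Trained networks look in a picture, given as the dict that the camera call returned (one of the last four; its "shot" number tells which), for a name from the list of things; names that differ only in an ending like _2 or _b are one class to them, and where a whole thing is asked for, a point or a joint stands for the part that bears it (a point fixed in the world has none). Each returns a list of dicts, best first, with "conf" (0 to 1); they miss things now and then, are a little off and sometimes report something else, mostly with a low value. They report only what shows in the picture. A call takes as long as a camera call.
- recognise(picture, target): "bbox" ([centre column, centre row, width, height] in pixels, round what is visible of it).
- landmark_of(picture, target): "point" ([column, row] in pixels: a listed point, or the origin of a listed thing).
The state is a dict: "time": time; "joint_positions": joint angles; "qd": joint speeds; "joint_torque": joint torques, N m; "tool_pos": TCP position; "tool_rot": TCP orientation; "ft_force": force on the tool from outside, world axes, zero at the start; "moment": the same for the moment, N m; "opening": finger opening in m.
Only numpy, scipy, OpenCV 4.12 (cv2) and the standard library are available. Lean on these libraries where they do the work, as an engineer would, in place of code of your own. Each camera call takes 0.05 s, during which the arm holds its last target. There are 200 camera calls.

### The job

Two steel hex nuts have been left lying on the bench. With your fingertips, sweep them along the bench top and in through the open front of the low blue tray, until both lie wholly inside it, past its front edge. Push them only, do not pick them up, and leave the dark bolt that lies among them and the pliers where they are.

Things in the scene. Friction and masses are not known exactly. Their poses are not given: they have to be found in the camera images.
- nut_a: loose steel M16 hex nut lying flat, 24 mm across the flats, 27 mm across the corners, 13 mm high, 45 g or so; origin at the centre of its underside, z up. The two nuts are alike.
- nut_b: loose steel M16 hex nut lying flat, 24 mm across the flats, 27 mm across the corners, 13 mm high, 45 g or so; origin at the centre of its underside, z up. The two nuts are alike.
- tray: low parts tray screwed to the bench (cannot move): blue walls, bare metal floor 1.5 mm thick, open top and front. Origin on the bench at its middle; z up; its -x points out of the open front (roughly the robot's left), y runs along the front edge. Inside 120 mm wide (y -60 to +60), from the front edge at x = -70 mm to the rear wall at x = +60 mm. Walls 3 mm thick, 28 mm high.
- tray_mouth (a point): middle of the tray's front edge, at bench height, axes as the tray's. From here a gentle ramp rises to the floor within 15 mm, so nuts slide in. The side walls flare outward at the front, to 14 mm before this edge and 76 mm to either side. A nut is wholly inside when its centre is 14 mm or more behind this edge.
- bolt: loose dark-grey hex bolt lying on its side among the nuts, 22 mm wide at the head, 68 mm long (along its own y), 20 mm high; origin at the middle of its underside; it lies within 25 degrees of the robot's left-right line. To be left alone.
- pliers: loose red-handled pliers lying flat to the left of the nuts, 54 x 193 x 11 mm, long along their own y; origin at the middle of the underside. To be left alone.

How it is judged:
By the outcome, as a careful person would: the job done as asked, in the order asked, and still so for the second after the job is handed in, with the robot touching nothing.
It also fails if it takes over 64 s, if anything falls off the work surface, if the arm or the gripper's body presses on something with over 40 N, if the wrist force passes 120 N, or if a joint passes its speed limit or range.

## Working session

There is one attempt and no reset: what is moved stays moved. The work goes in short steps, Python scripts to look and compute and a tool call to move; the robot and the scene stay as the last step left them, time stands still between calls to the robot, and variables do not carry over. Pictures are saved under pics/ and viewed, about 8 in all and at most 12, crops included, and the job is handed in when it is done.

Besides the shell and the picture viewer there is one more tool, called as name([rows], argument=value, ...), one row to a line, values as JSON. drive_tool: Moves the arm, as the interface text tells. Its arguments: {"type":"object","properties":{"moves":{"type":"array"}},"required":["moves"]}

```bash
mkdir -p pics; cat > h.py <<'E'
import numpy as np,cv2
from plant import read_state, vision, r, recognise, landmark_of
def ray(p,uv):
    x=(uv[0]-p['cx'])/p['fx'];y=(uv[1]-p['cy'])/p['fy'];d=np.array([x,y]);u=d.copy()
    for _ in range(20): u=d/(1+p['k1']*(u@u))
    T=np.linalg.inv(np.array(p['camera_from_world']));return T[:3,3],T[:3,:3]@np.array([u[0],u[1],1.])
def at_z(p,uv,z):
    o,d=ray(p,uv);return o+d*(z-o[2])/d[2]
def depth_pt(p,uv):
    o,d=ray(p,uv);return o+d*p['z_map'][int(round(uv[1])),int(round(uv[0]))]
def save(p,n): cv2.imwrite('pics/'+n,p['img'][:,:,::-1])
E
python3 - <<'E'
from h import *
s=read_state();print(s['time'],s['tool_pos'],s['tool_rot'],s['opening'],r.tip_extent)
for n in ['top','side']:
    p=vision.camera(n);save(p,n+'0.png')
    for t in ['nut_a','bolt','pliers','tray','tray_mouth']:
        for l in landmark_of(p,t)[:3]: print(n,t,round(l['conf'],2),np.round(l['point']),at_z(p,l['point'],0).round(3))
        if t!='tray_mouth':
            for l in recognise(p,t)[:3]: print('  box',round(l['conf'],2),np.round(l['bbox']))
E
```

```text
0.0 [ 0.21734023 -0.53209252  0.24784153] [-0.5867795   0.39459653 -0.39395653  0.58718111] 0.08529520075072772 0.017
top nut_a 0.51 [334. 282.] [0.485 0.047 0.   ]
top nut_a 0.45 [322. 241.] [0.56  0.067 0.   ]
  box 0.62 [332. 281.  13.  18.]
  box 0.53 [323. 239.  14.  16.]
  box 0.19 [471. 267. 101.  94.]
top bolt 0.74 [339. 214.] [0.609 0.036 0.   ]
  box 0.73 [340. 209.  37.   9.]
top pliers 0.67 [183. 258.] [0.53  0.323 0.   ]
  box 0.92 [181. 264.  91.  77.]
  box 0.68 [469. 264. 103.  93.]
top tray 0.9 [470. 268.] [ 0.507 -0.2    0.   ]
  box 0.7 [471. 264. 100.  91.]
top tray_mouth 0.83 [432. 264.] [ 0.513 -0.132  0.   ]
side nut_a 0.59 [344. 264.] [0.486 0.061 0.   ]
side nut_a 0.4 [306. 257.] [0.56  0.078 0.   ]
  box 0.55 [385. 213.  82.  52.]
  box 0.44 [345. 262.  12.  13.]
  box 0.41 [306. 253.  14.  11.]
side bolt 0.57 [238. 336.] [ 0.524  0.325 -0.   ]
side bolt 0.48 [297. 245.] [0.6   0.052 0.   ]
  box 0.71 [294. 241.  20.  16.]
  box 0.53 [385. 213.  83.  51.]
side pliers 0.81 [236. 336.] [0.526 0.327 0.   ]
  box 0.88 [234. 340.  41.  90.]
  box 0.17 [343. 262.  12.  10.]
side tray 0.62 [390. 214.] [ 0.502 -0.191  0.   ]
side tray 0.38 [374. 222.] [ 0.513 -0.131  0.   ]
  box 0.58 [385. 213.  84.  43.]
```

View pics/top0.png

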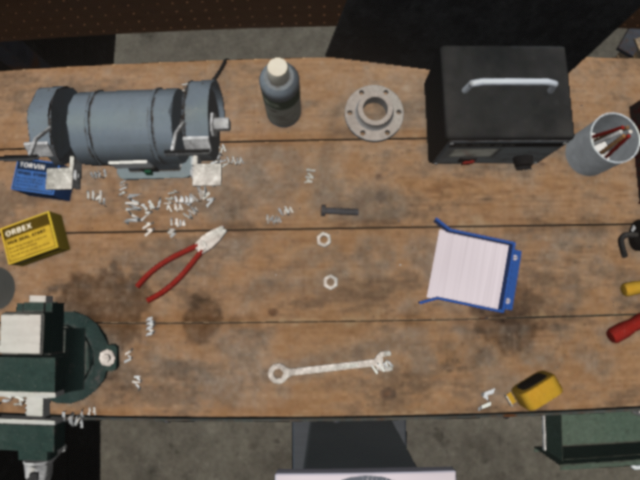

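The top view shows the nuts at about (323,239) and (330,282), the bolt at (340,211), and the tray with its open left front from (441,227) to (428,300). Next I'll refine these positions by segmentation and a zoomed crop.

```bash
python3 - <<'E'
from h import *
p=vision.camera('top');im=p['img']
c=im[190:320,300:530];cv2.imwrite('pics/c.png',cv2.resize(c,None,fx=3.4,fy=3.4,interpolation=cv2.INTER_CUBIC)[:,:,::-1])
hsv=cv2.cvtColor(im,cv2.COLOR_RGB2HSV)
for (u,v) in [(323,239),(330,282)]:
    w=hsv[v-14:v+15,u-14:u+15].astype(int);m=((w[...,1]<60)&(w[...,2]>110)).astype(np.uint8)
    h=cv2.convexHull(cv2.findNonZero(m)).reshape(-1,2)+[u-14,v-14]
    M=(h.min(0)+h.max(0))/2;print('nut',M,h.max(0)-h.min(0)+1,at_z(p,M,.011).round(4),depth_pt(p,(u+5,v)))
for uv in [(441,227),(437,231),(428,298),(507,308),(513,245)]: print(uv,at_z(p,uv,0).round(3),depth_pt(p,uv).round(3))
for uv in [(322,211),(358,211),(340,211)]: print('bolt',at_z(p,uv,.015).round(3),depth_pt(p,uv).round(3))
s=vision.camera('side');hs=cv2.cvtColor(s['img'],cv2.COLOR_RGB2HSV)
for (u,v) in [(306,253),(345,262)]:
    w=hs[v-11:v+12,u-11:u+12].astype(int);m=((w[...,1]<60)&(w[...,2]>110)).astype(np.uint8)
    h=cv2.findNonZero(m).reshape(-1,2)+[u-11,v-11];M=(h.min(0)+h.max(0))/2;print('side',M,h.max(0)-h.min(0)+1,at_z(s,M,.009).round(4))
E
```

```text
nut [323.5 239. ] [14 15] [0.5613 0.0647 0.011 ] [0.56144153 0.05662733 0.00917184]
nut [330.  281.5] [15 16] [0.4851 0.0542 0.011 ] [0.4840413  0.045343   0.01190258]
(441, 227) [ 0.582 -0.15   0.   ] [ 0.581 -0.149  0.005]
(437, 231) [ 0.574 -0.142  0.   ] [ 0.575 -0.143 -0.003]
(428, 298) [ 0.453 -0.121  0.   ] [ 0.453 -0.122 -0.   ]
(507, 308) [ 0.433 -0.265  0.   ] [ 0.433 -0.263  0.003]
(513, 245) [ 0.547 -0.282  0.   ] [ 0.544 -0.272  0.025]
bolt [0.612 0.067 0.015] [0.611 0.067 0.017]
bolt [0.611 0.002 0.015] [ 0.614  0.001 -0.002]
bolt [0.611 0.034 0.015] [0.611 0.034 0.016]
side [306. 253.] [23 23] [0.5606 0.0788 0.009 ]
side [345. 262.] [23 23] [0.481  0.0653 0.009 ]
```

View pics/c.png

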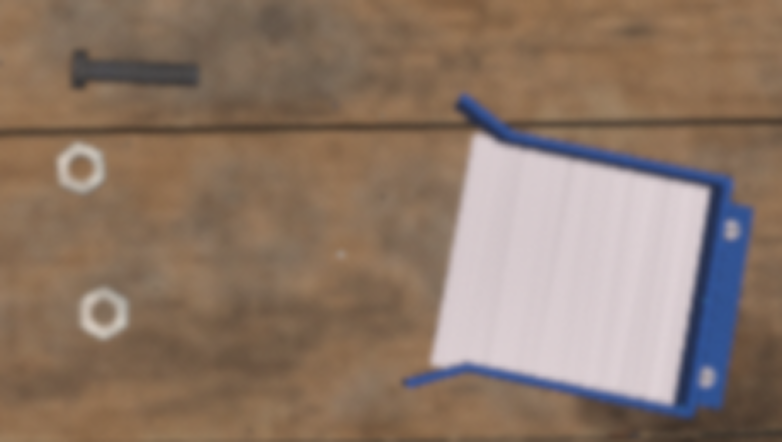

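drive_tool([
  [0.65, [0.58, 0.49, 0], [0, 0, 0.48]],
  [0.65, [0.58, 0.49, 0], [0, 0, 0.48]],
  [0.65, [0.58, 0.49, 0], [0, 0, 0.48]],
  [0.65, [0.58, 0.49, 0], [0, 0, 0.48]],
  [0.65, [0.58, 0.49, 0], [0, 0, 0.48]],
  [0.65, [0.58, 0.49, 0], [0, 0, 0.48]],
  [0.65, [0.58, 0.49, 0], [0, 0, 0.48]],
  [0.65, [0.1, 0.73, 0], [0, 0, 0.39]],
  [0.65, [0.1, 0.73, 0], [0, 0, 0.39]],
  [0.65, [0.1, 0.73, 0], [0, 0, 0.39]],
  [0.65, [0.1, 0.73, 0], [0, 0, 0.39]],
  [0.65, [0.1, 0.73, 0], [0, 0, 0.39]],
  [0.65, [0.1, 0.73, 0], [0, 0, 0.39]],
  [0.65, [0.1, 0.73, 0], [0, 0, 0.39]],
  [0.65, [0.1, 0.73, 0], [0, 0, 0.39]],
  [0.65, [0.1, 0.73, 0], [0, 0, 0.39]],
  [0.65, [0.1, 0.73, 0], [0, 0, 0.39]],
  [0.65, [0.1, 0.73, 0], [0, 0, 0.39]],
  [0.65, [0.1, 0.73, 0], [0, 0, 0.39]],
  [0.65, [0.1, 0.73, 0], [0, 0, 0.39]],
])

```text
time: 3.1
tool_pos: [0.4855, 0.1153, 0.2484]
tool_rot: [0.707, -0.001, 0.001, -0.707]
ft_force: [1.1, -0.3, -0.6]
opening: 0.0146
```

```bash
python3 - <<'E'
from h import *
p=vision.camera('wrist');save(p,'w1.png')
for t,z in [('nut_a',0.),('bolt',0.),('tray_mouth',0.)]:
    for l in landmark_of(p,t)[:3]: print(t,round(l['conf'],2),np.round(l['point']),at_z(p,l['point'],z).round(4))
for l in recognise(p,'nut_a')[:3]: print('box',round(l['conf'],2),np.round(l['bbox']),at_z(p,l['bbox'][:2],.01).round(4))
print(read_state()['opening'])
E
```

```text
nut_a 0.91 [396. 249.] [0.5606 0.0703 0.    ]
nut_a 0.71 [327. 264.] [0.4853 0.0535 0.    ]
bolt 0.92 [444. 279.] [0.6153 0.0354 0.    ]
tray_mouth 0.66 [356. 404.] [ 0.5212 -0.1288  0.    ]
box 0.7 [329. 263.  25.  19.] [0.4879 0.0586 0.01  ]
box 0.7 [399. 254.  27.  28.] [0.5616 0.0677 0.01  ]
0.015048167328180836
```

View pics/w1.png

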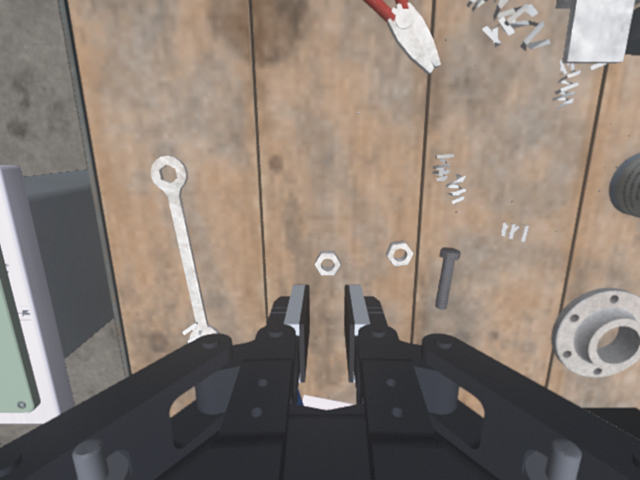

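The wrist view agrees: nuts at (327,264) and (399,254), giving world (0.486, 0.056) and (0.561, 0.067). I'll descend behind the nearer nut.

drive_tool([
  [0.65, [0, 0, -0.7], [0, 0, 0]],
  [0.65, [0, 0, -0.7], [0, 0, 0]],
  [0.65, [0, 0, -0.7], [0, 0, 0]],
  [0.65, [0, 0, -0.7], [0, 0, 0]],
  [0.65, [0, 0, -0.7], [0, 0, 0]],
  [0.65, [0, 0, -0.7], [0, 0, 0]],
  [0.65, [0, 0, -0.16], [0, 0, 0]],
  [0.65, [0, 0, -0.16], [0, 0, 0]],
  [0.65, [0, 0, 0], [0, 0, 0]],
])

```text
time: 4.25
tool_pos: [0.4857, 0.1134, 0.0227]
tool_rot: [0.707, -0.002, 0.002, -0.707]
ft_force: [-0.3, 0.7, 0.7]
opening: 0.0147
```

drive_tool([
  [0.65, [-0.005, -0.15, 0], [0, 0, 0]],
  [0.65, [-0.005, -0.15, 0], [0, 0, 0]],
  [0.65, [-0.005, -0.15, 0], [0, 0, 0]],
  [0.65, [-0.005, -0.15, 0], [0, 0, 0]],
  [0.65, [-0.005, -0.2, 0], [0, 0, 0]],
  [0.65, [-0.005, -0.2, 0], [0, 0, 0]],
  [0.65, [-0.005, -0.2, 0], [0, 0, 0]],
  [0.65, [-0.005, -0.2, 0], [0, 0, 0]],
  [0.65, [-0.005, -0.2, 0], [0, 0, 0]],
  [0.65, [-0.005, -0.2, 0], [0, 0, 0]],
  [0.65, [-0.005, -0.2, 0], [0, 0, 0]],
  [0.65, [-0.005, -0.2, 0], [0, 0, 0]],
  [0.65, [-0.005, -0.2, 0], [0, 0, 0]],
  [0.65, [-0.005, -0.2, 0], [0, 0, 0]],
  [0.65, [-0.005, -0.2, 0], [0, 0, 0]],
  [0.65, [-0.005, -0.2, 0], [0, 0, 0]],
])

```text
time: 5.85
tool_pos: [0.4814, -0.0371, 0.0223]
tool_rot: [-0.707, 0.002, -0.002, 0.707]
ft_force: [-0.1, 0.5, 0.2]
opening: 0.0153
```

```bash
python3 - <<'E'
from h import *
for n in ['wrist','side']:
    p=vision.camera(n);save(p,n+'2.png')
    for l in landmark_of(p,'nut_a')[:3]: print(n,round(l['conf'],2),np.round(l['point']),at_z(p,l['point'],0).round(4))
E
```

```text
wrist 0.78 [325. 340.] [ 0.4805 -0.0573  0.    ]
wrist 0.73 [547.  35.] [0.5633 0.0687 0.    ]
side 0.56 [304. 257.] [0.5642 0.0798 0.    ]
side 0.36 [372. 241.] [ 0.4787 -0.0498  0.    ]
```

View pics/wrist2.png

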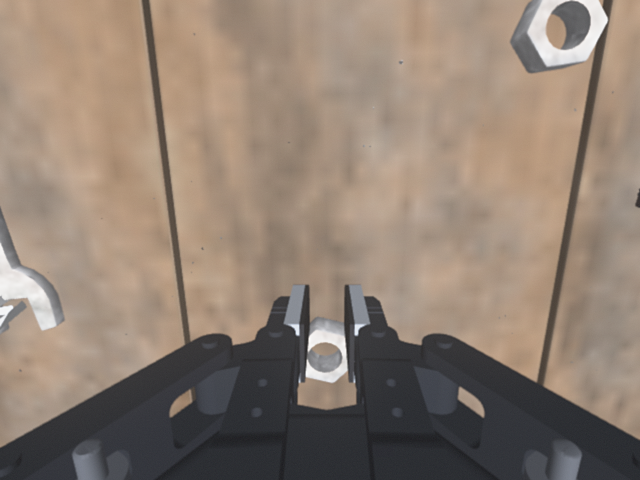

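The nut is cradled between the fingers at (325,350), about 20 mm ahead of the TCP. I'll continue into the tray, back off and lift.

drive_tool([
  [0.65, [-0.005, -0.19, 0], [0, 0, 0]],
  [0.65, [-0.005, -0.19, 0], [0, 0, 0]],
  [0.65, [-0.005, -0.19, 0], [0, 0, 0]],
  [0.65, [-0.005, -0.19, 0], [0, 0, 0]],
  [0.65, [-0.005, -0.19, 0.01], [0, 0, 0]],
  [0.65, [-0.005, -0.19, 0.01], [0, 0, 0]],
  [0.65, [-0.005, -0.19, 0.01], [0, 0, 0]],
  [0.65, [-0.005, -0.19, 0], [0, 0, 0]],
  [0.65, [-0.005, -0.19, 0], [0, 0, 0]],
  [0.65, [-0.005, -0.19, 0], [0, 0, 0]],
  [0.65, [-0.005, -0.19, 0], [0, 0, 0]],
  [0.65, [-0.005, -0.19, 0], [0, 0, 0]],
  [0.65, [-0.005, -0.15, 0], [0, 0, 0]],
  [0.65, [0, 0, 0], [0, 0, 0]],
  [0.65, [0, 0.2, 0], [0, 0, 0]],
  [0.65, [0, 0.4, 0.1], [0, 0, 0]],
  [0.65, [0, 0.4, 0.5], [0, 0, 0]],
  [0.65, [0, 0.4, 0.8], [0, 0, 0]],
])

```text
time: 7.85
tool_pos: [0.4773, -0.0853, 0.0933]
tool_rot: [-0.707, 0.003, -0.0, 0.707]
ft_force: [0.3, -0.6, 0.7]
opening: 0.0153
```

```bash
python3 - <<'E'
from h import *
for n in ['top','side']:
    p=vision.camera(n);save(p,n+'3.png')
    for t in ('nut_a','bolt'):
      for l in landmark_of(p,t)[:3]: print(n,t,round(l['conf'],2),np.round(l['point']),at_z(p,l['point'],0).round(4))
cv2.imwrite('pics/s3.png',cv2.resize(p['img'][170:290,260:460],None,fx=4,fy=4)[:,:,::-1])
E
```

```text
top nut_a 0.68 [322. 238.] [0.5653 0.0676 0.    ]
top bolt 0.58 [339. 213.] [0.6105 0.0354 0.    ]
side nut_a 0.7 [306. 256.] [0.5614 0.0761 0.    ]
side nut_a 0.25 [236. 334.] [0.5275 0.3234 0.    ]
side bolt 0.61 [295. 243.] [0.6098 0.0453 0.    ]
```

View pics/s3.png

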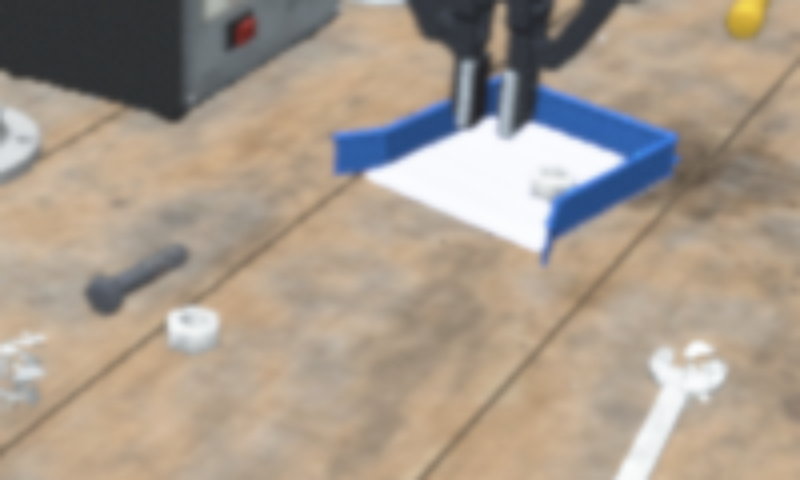

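The side view shows the first nut on the tray floor at crop (553,182), with the second nut and the bolt undisturbed. Next I'll go behind the second nut, turned slightly toward the tray.

drive_tool([
  [0.65, [0.228, 0.52, 0], [0, 0, -0.106]],
  [0.65, [0.228, 0.52, 0], [0, 0, -0.106]],
  [0.65, [0.228, 0.52, 0], [0, 0, -0.106]],
  [0.65, [0.228, 0.52, 0], [0, 0, -0.106]],
  [0.65, [0.228, 0.52, 0], [0, 0, -0.106]],
  [0.65, [0.228, 0.52, 0], [0, 0, -0.106]],
  [0.65, [0.228, 0.52, 0], [0, 0, -0.106]],
  [0.65, [0.228, 0.52, 0], [0, 0, -0.106]],
  [0.65, [0, 0, 0], [0, 0, 0]],
  [0.65, [0, 0, -0.4], [0, 0, 0]],
  [0.65, [0, 0, -0.4], [0, 0, 0]],
  [0.65, [0, 0, -0.4], [0, 0, 0]],
  [0.65, [0, 0, -0.2], [0, 0, 0]],
  [0.65, [0, 0, 0], [0, 0, 0]],
])

```text
time: 9.55
tool_pos: [0.5685, 0.1196, 0.0222]
tool_rot: [0.706, -0.045, 0.043, -0.705]
ft_force: [-0.1, -0.4, 0.8]
opening: 0.0149
```

```bash
python3 - <<'E'
from h import *
p=vision.camera('wrist');save(p,'w4.png')
for t in ('nut_a','bolt'):
  for l in landmark_of(p,t)[:3]: print(t,round(l['conf'],2),np.round(l['point']),at_z(p,l['point'],0).round(4))
E
```

```text
nut_a 0.92 [327. 401.] [0.5616 0.0666 0.    ]
```

View pics/w4.png

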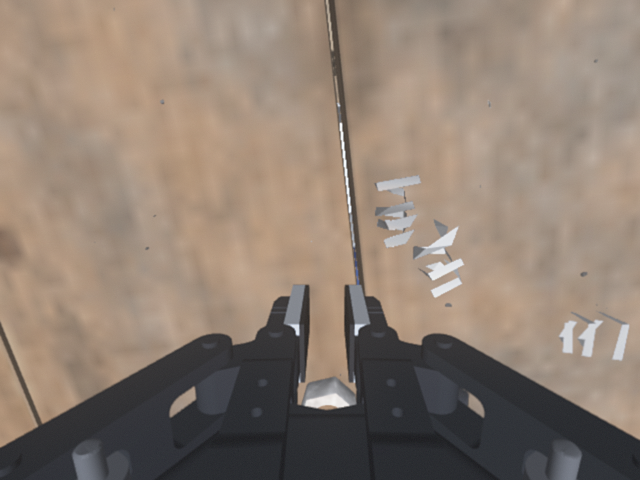

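The nut sits straight ahead, centred between the fingers at (328,395). I'll push along the line.

drive_tool([
  [0.65, [-0.018, -0.15, 0], [0, 0, 0]],
  [0.65, [-0.018, -0.15, 0], [0, 0, 0]],
  [0.65, [-0.018, -0.15, 0], [0, 0, 0]],
  [0.65, [-0.018, -0.15, 0], [0, 0, 0]],
  [0.65, [-0.023, -0.19, 0], [0, 0, 0]],
  [0.65, [-0.023, -0.19, 0], [0, 0, 0]],
  [0.65, [-0.023, -0.19, 0], [0, 0, 0]],
  [0.65, [-0.023, -0.19, 0], [0, 0, 0]],
  [0.65, [-0.023, -0.19, 0], [0, 0, 0]],
  [0.65, [-0.023, -0.19, 0], [0, 0, 0]],
  [0.65, [-0.023, -0.19, 0], [0, 0, 0]],
  [0.65, [-0.023, -0.19, 0], [0, 0, 0]],
  [0.65, [-0.023, -0.19, 0], [0, 0, 0]],
  [0.65, [-0.023, -0.19, 0], [0, 0, 0]],
  [0.65, [-0.023, -0.19, 0], [0, 0, 0]],
  [0.65, [-0.023, -0.19, 0], [0, 0, 0]],
  [0.65, [-0.023, -0.19, 0], [0, 0, 0]],
])

```text
time: 11.4
tool_pos: [0.5507, -0.0341, 0.0238]
tool_rot: [-0.706, 0.044, -0.044, 0.706]
ft_force: [-0.2, -0.5, 0.3]
opening: 0.0152
```

```bash
python3 - <<'E'
from h import *
for n in ['wrist','side']:
  p=vision.camera(n);save(p,n+'5.png')
  for t in ('nut_a','bolt'):
    for l in landmark_of(p,t)[:3]: print(n,t,round(l['conf'],2),np.round(l['point']),at_z(p,l['point'],0).round(4))
E
```

```text
wrist nut_a 0.56 [325. 338.] [ 0.5471 -0.0536 -0.    ]
wrist bolt 0.85 [464. 107.] [0.6139 0.0402 0.    ]
side nut_a 0.63 [395. 219.] [ 0.4804 -0.1704  0.    ]
```

drive_tool([
  [0.65, [-0.023, -0.19, 0], [0, 0, 0]],
  [0.65, [-0.023, -0.19, 0], [0, 0, 0]],
  [0.65, [-0.023, -0.19, 0], [0, 0, 0]],
  [0.65, [-0.023, -0.19, 0], [0, 0, 0]],
  [0.65, [-0.023, -0.19, 0], [0, 0, 0]],
  [0.65, [-0.023, -0.19, 0], [0, 0, 0]],
  [0.65, [-0.023, -0.19, 0], [0, 0, 0]],
  [0.65, [-0.023, -0.19, 0], [0, 0, 0]],
  [0.65, [-0.023, -0.19, 0], [0, 0, 0]],
  [0.65, [-0.023, -0.19, 0], [0, 0, 0]],
  [0.65, [-0.023, -0.19, 0], [0, 0, 0]],
  [0.65, [-0.023, -0.19, 0], [0, 0, 0]],
  [0.65, [-0.023, -0.19, 0], [0, 0, 0]],
  [0.65, [-0.02, -0.15, 0], [0, 0, 0]],
  [0.65, [0, 0, 0], [0, 0, 0]],
  [0.65, [0.025, 0.2, 0], [0, 0, 0]],
  [0.65, [0.04, 0.3, 0.3], [0, 0, 0]],
  [0.65, [0, 0.3, 0.8], [0, 0, 0]],
  [0.65, [0, 0.5, 0.8], [0, 0, 0]],
  [0.65, [0, 0.7, 0.8], [0, 0, 0]],
])

```text
time: 13.7
tool_pos: [0.5379, -0.0642, 0.1591]
tool_rot: [-0.706, 0.044, -0.044, 0.706]
ft_force: [1.6, -0.3, 0.2]
opening: 0.0147
```

drive_tool([
  [0.65, [0, 0.7, 0.5], [0, 0, 0]],
  [0.65, [0, 0.7, 0.5], [0, 0, 0]],
  [0.65, [0, 0.7, 0.2], [0, 0, 0]],
  [0.65, [0, 0, 0], [0, 0, 0]],
])

```text
time: 14.1
tool_pos: [0.5378, 0.0456, 0.2191]
tool_rot: [-0.705, 0.04, -0.042, 0.707]
ft_force: [0.6, -0.7, -1.2]
opening: 0.0151
```

```bash
python3 - <<'E'
from h import *
for n in ['top','side']:
  p=vision.camera(n);save(p,n+'6.png')
  for t in ('nut_a','bolt','pliers','tray_mouth'):
    for l in landmark_of(p,t)[:3]: print(n,t,round(l['conf'],2),np.round(l['point']),at_z(p,l['point'],0).round(4))
  c=p['img'][170:320,280:540] if n=='top' else p['img'][170:290,260:460]
  a=cv2.resize(c,(520,300),interpolation=cv2.INTER_CUBIC)
  b=a if n=='top' else np.vstack([b,a])
cv2.imwrite('pics/f.png',b[:,:,::-1])
E
```

```text
top pliers 0.63 [185. 260.] [0.5282 0.3177 0.    ]
side nut_a 0.56 [376. 212.] [ 0.5319 -0.1782  0.    ]
side nut_a 0.49 [397. 220.] [ 0.4727 -0.1683  0.    ]
side bolt 0.71 [297. 244.] [0.604  0.0454 0.    ]
side bolt 0.21 [373. 223.] [ 0.5151 -0.1268  0.    ]
side pliers 0.7 [237. 334.] [0.5262 0.3228 0.    ]
side tray_mouth 0.95 [372. 223.] [ 0.5142 -0.1238  0.    ]
```

View pics/f.png

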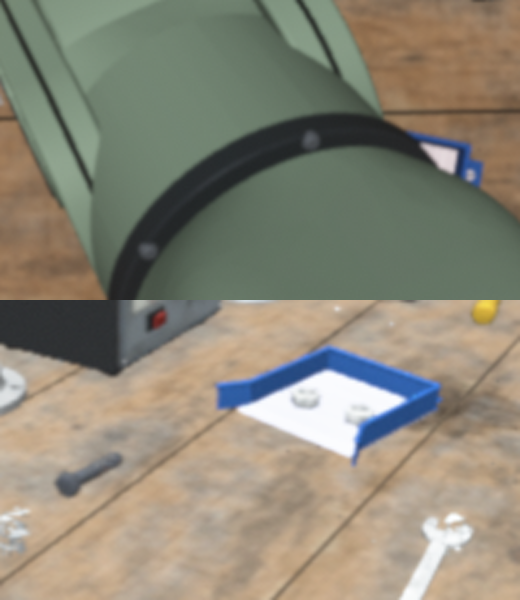

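The side view shows both nuts on the tray floor at (305,398) and (358,415). Both sit about 40 mm past the front edge, against the 14 mm needed. The arm is clear, and the bolt and pliers haven't moved.

```bash
python3 -c "
from plant import r
print(r.finish_job())"
```

```text
the job is handed in; nothing more can be done
None
```

Both nuts are inside the blue tray, and I've handed the job in. I swept them along the bench one at a time, each cradled between the part-closed fingertips, and never gripped or lifted either one.

- **Nuts:** the last side picture shows both lying on the tray floor, about 39 mm and 43 mm past the front edge; 14 mm is needed.
- **Bolt and pliers:** both measured where they started, to within about 5–10 mm, which is the detector's own scatter.
- **Limits:** the arm had used 14.1 s of the 64 s at its last move and ended clear of everything. The readings at the end of each move never showed more than about 2 N at the wrist.
- **Checks that failed or disagreed:** the arm blocked the last top picture, so the final check rests on the side camera alone. That camera placed the nuts out on the bench about 10–15 mm farther left than the top one did. Its reading of the tray mouth shifted the same way in the last picture, so the nuts' depth past the edge should still hold with plenty of margin.

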